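# Rack the furniture blocks by length

## Robot

A 6-joint arm with a two-finger parallel gripper is mounted at the origin on a cart in front of the work surface, level with it; the furniture and walls round the work are solid. World frame = base frame: x ahead of the robot, y to its left, z up, the work surface at z = 0. Lengths are in m, angles in degrees, forces in N, time in s.
With the tool pointing down it reaches from about 0.3 to 0.75 m from the base axis. Payload 8.5 kg.
Tool frame: the origin (TCP) lies on the centre line of the jaws, within the pads' length; the fingertips stand 14 mm ahead of it and the grasp point (between the pads) lies 5 mm behind it; z points along the fingers, y is the direction in which the jaws open and shut (so a half turn about z gives the same grasp; the last joint's range is limited). The gripper opens to 85 mm and grips with 20 to 120 N. Pads are 22 mm wide; open, the fingers measure 114 mm over their backs; the gripper's body (76 mm by 85 mm) begins 54 mm behind the grasp point. The pads swing forward as they close: fully open they stand 13 mm farther back than shut.
Start: joints at [-86.648, 21.807, 74.336, -0, 83.858, -12.336], TCP at [0.149, -0.529, 0.245] pointing down, gripper open.
Joint ranges: [-178.18, 178.18], [-50.72, 133.34], [12.68, 142.11], [-81.47, 261.47], [9.98, 163.14], [-165.26, 165.26]. Speed limits (degrees/s): [136.94, 136.94, 180, 180, 180, 180].

## Interface

Orientations are given as a 3x3 rotation matrix whose columns are the frame's x, y, z axes.
In Python, from rig import env, optics, order, finder gives the robot as it stands.
- The arm moves only by the tool play_rows, never from a script. Its argument "commands" is a list of rows, each an object of numbers: "grip": the closure, from -1 (fully open) to 1 (shut); "x", "y", "z": the shift along the tool's x, y, z in m; "rx", "ry", "rz": the turn, a rotation vector about the tool's x, y, z in rad. A call has 1 to 12 rows; each row shifts and turns the commanded pose from where the row before left it, along the tool's axes as they then stand; what a row does not reach is not made up. A row lasts 1/8 s, in which the tool goes at most 62.5 mm and 10.7 degrees, less where a joint would pass 70% of its speed; a pose out of reach is approached as far as the arm can. A call is refused whole if a number of a shift passes 0.0625 or a number of a turn 0.188, either way. A call with a gripper value outside its range is refused whole. The fingers move at their own pace and stop on an object; "squeeze" is the grip in N (left out, the last holds). Time passes only in rows, so rows that do not move let the fingers close. It gives the time, the measured TCP pose, the force and the opening at its end, in the units of the state.
- env.observe(): the state, without advancing time (a new reading comes with each control period).
- optics.get_image(name): name is "scene" or "top"; returns a dict with "color" (384x512x3 uint8, blue, green, red), "range_z" (384x512 float32, m along the optical axis (not along the pixel's ray), 0 where there is no reading), "fov_y" (degrees; the focal length in pixels is half the picture's height over the tangent of half this angle, whatever the lens; pixels are square), "cx", "cy" (the principal point, pixels), "dist_coeffs" ([k1, k2, p1, p2, k3] as OpenCV has them; the pictures are not rectified), "cam_to_world" (4x4, takes a point from camera to world coordinates). Camera axes: x right, y down, z forward; pixel columns grow to the right and rows downward; lengths in m; the calibration is good to about 2 mm. A picture is of the moment at which its call begins.
- order.close_job(): hands the job in, once; it reports no verdict.
Trained networks look in the newest picture that a camera, given by its name, has taken for a name from the list of things; names that differ only in an ending like _2 or _b are one class to them, and where a whole thing is asked for, a point or a joint stands for the part that bears it (a point fixed in the world has none). Each returns a list of dicts, best first, with "conf" (0 to 1); they miss things now and then, are a little off and sometimes report something else, mostly with a low value. They report only what shows in the picture. A call takes as long as a camera call.
- finder.boxes_of(camera, thing): "point" ([x, y, z] in m, in world coordinates, good to about 4 mm: the middle of the surface that is visible of it).
The state is a dict: "time_s": time; "q": joint angles; "qvel": joint speeds; "joint_efforts": joint torques, N m; "position": TCP position; "tool_rot": TCP orientation; "ft_force": force on the tool from outside, world axes, zero at the start; "wrist_torque": the same for the moment, N m; "grip_width": finger opening in m.
Only numpy, scipy, OpenCV 4.12 (cv2) and the standard library are available. Lean on these libraries where they do the work, as an engineer would, in place of code of your own. Each camera call takes 0.05 s, during which the arm holds its last target.

## Task

Put the four loose wooden furniture blocks away in the rack, one to a tray, in order of length: the longest in the tray beside the red end strip, then shorter and shorter along the row, so that the shortest is beside the white end strip. Lay each block flat on its tray's floor, between the two side rails and lengthways along the tray, with neither end sticking out past the tray.

Things in the scene. Friction and masses are not known exactly. Their poses are not given: they have to be found in the camera images.
- block_200: the longest of the four loose wooden furniture blocks: a plain light brown bar 200 mm long, 30 mm wide, 16 mm high, lying flat; origin at the centre of its underside, y along its length, x across its width, z up. Both ends are alike for this job
- block_150: the second longest of the four loose wooden furniture blocks: a plain dark red-brown bar 150 mm long, 20 mm wide, 16 mm high, lying flat; origin at the centre of its underside, y along its length, x across its width, z up. Both ends are alike for this job
- block_120: the third longest of the four loose wooden furniture blocks: a plain light brown bar 120 mm long, 25 mm wide, 16 mm high, lying flat; origin at the centre of its underside, y along its length, x across its width, z up. Both ends are alike for this job
- block_100: the shortest of the four loose wooden furniture blocks: a plain light brown bar 100 mm long, 30 mm wide, 16 mm high, lying flat; origin at the centre of its underside, y along its length, x across its width, z up. Both ends are alike for this job
- tray_a: pale wooden tray, one of four alike fixed side by side on the dark rack board, 75 mm apart; the leftmost (+y). 230 mm long, 56 wide, open ends; 46 mm between its two 5 mm side rails. Origin: centre of its underside, 6 mm above the table; x along its length, y across, z up. Its floor is 4 mm, its rail tops 9 mm above the origin
- tray_b: pale wooden tray, one of four alike fixed side by side on the dark rack board, 75 mm apart; second from the left. 230 mm long, 56 wide, open ends; 46 mm between its two 5 mm side rails. Origin: centre of its underside, 6 mm above the table; x along its length, y across, z up. Its floor is 4 mm, its rail tops 9 mm above the origin
- tray_c: pale wooden tray, one of four alike fixed side by side on the dark rack board, 75 mm apart; third from the left. 230 mm long, 56 wide, open ends; 46 mm between its two 5 mm side rails. Origin: centre of its underside, 6 mm above the table; x along its length, y across, z up. Its floor is 4 mm, its rail tops 9 mm above the origin
- tray_d: pale wooden tray, one of four alike fixed side by side on the dark rack board, 75 mm apart; the rightmost. 230 mm long, 56 wide, open ends; 46 mm between its two 5 mm side rails. Origin: centre of its underside, 6 mm above the table; x along its length, y across, z up. Its floor is 4 mm, its rail tops 9 mm above the origin
- red_strip: the red-painted flat strip, 230 x 22 x 8 mm, fixed along one end of the row of trays, beside an outermost tray (53 mm from that tray's centre line); which end differs from start to start. Origin at the centre of its underside, x along its length; its top is 14 mm above the table, so lower than a block lying in a tray
- white_strip: the white-painted flat strip, 230 x 22 x 8 mm, fixed along one end of the row of trays, beside an outermost tray (53 mm from that tray's centre line); which end differs from start to start. Origin at the centre of its underside, x along its length; its top is 14 mm above the table, so lower than a block lying in a tray

How it is judged:
By the outcome, as a careful person would: the job done as asked, in the order asked, and still so for the second after the job is handed in, with the robot touching nothing.
It also fails if it takes over 109 s, if anything falls off the work surface, if the arm or the gripper's body presses on something with over 40 N, if the wrist force passes 120 N, or if a joint passes its speed limit or range.

## Working session

There is one attempt and no reset: what is moved stays moved. The work goes in short steps, Python scripts to look and compute and a tool call to move; the robot and the scene stay as the last step left them, time stands still between calls to the robot, and variables do not carry over. Pictures are saved under pics/ and viewed, and the job is handed in when it is done.

Besides the shell and the picture viewer there is one more tool, called after "Call:" as a command line: name --argument value ..., lists and objects as JSON in quotes. play_rows: Moves the arm, as the interface text tells. Its arguments: {"type":"object","properties":{"commands":{"type":"array"},"squeeze":{"type":"number"}},"required":["commands"]}

```bash
mkdir -p pics; ls; python3 - <<'E'
from rig import env, optics, order, finder
import cv2,numpy as np
print(env.observe())
for n in ("top","scene"):
    d=optics.get_image(n); cv2.imwrite(f"pics/{n}0.png",d["color"])
    print(n,d["fov_y"],d["cx"],d["cy"],d["dist_coeffs"],np.round(d["cam_to_world"],4).tolist())
E
```

```text
pics
{'time_s': 0.0, 'q': array([-8.66481534e+01,  2.18410092e+01,  7.43858631e+01,  2.46317838e-05,
        8.38568181e+01, -1.23355551e+01]), 'qvel': array([-0.03629116,  0.01911203,  0.10251622,  0.12504264,  0.11084067,
        0.07086494]), 'joint_efforts': array([-5.80136675e-04, -4.48464096e+01, -2.31280625e+01, -1.85602635e-04,
        4.73877313e-03,  1.04755338e-05]), 'position': array([ 0.14869733, -0.52923267,  0.24470505]), 'tool_rot': array([[ 9.62751249e-01,  2.70388656e-01, -8.49749948e-05],
       [ 2.70388489e-01, -9.62750195e-01,  1.45819844e-03],
       [ 3.12470624e-04, -1.42685863e-03, -9.99998933e-01]]), 'ft_force': array([ 0.81577777, -0.38947067, -0.06003907]), 'wrist_torque': array([-0.04463963, -0.02192286, -0.03965564]), 'grip_width': 0.08505846340783878}
top 46.01115104219586 253.57975555017885 188.5502199818484 [-0.11895943  0.          0.          0.          0.        ] [[0.0198, -0.9868, 0.1606, 0.2713], [-0.9998, -0.0208, -0.0047, 0.0377], [0.008, -0.1605, -0.987, 1.4933], [0.0, 0.0, 0.0, 1.0]]
scene 46.065599351893326 255.22634923267043 195.6584420391182 [-0.08357388  0.          0.          0.          0.        ] [[-0.6965, -0.4081, 0.5902, -0.3951], [-0.7175, 0.403, -0.5682, 0.8841], [-0.006, -0.8192, -0.5735, 0.9253], [0.0, 0.0, 0.0, 1.0]]
```

View pics/top0.png

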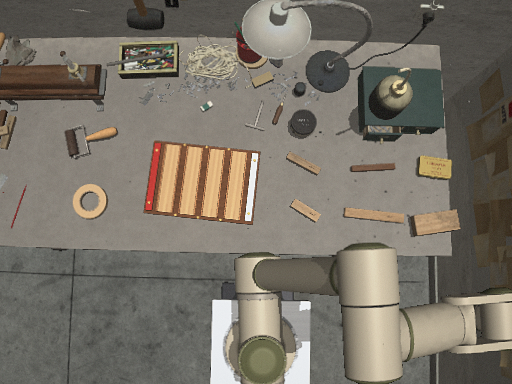

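View pics/scene0.png

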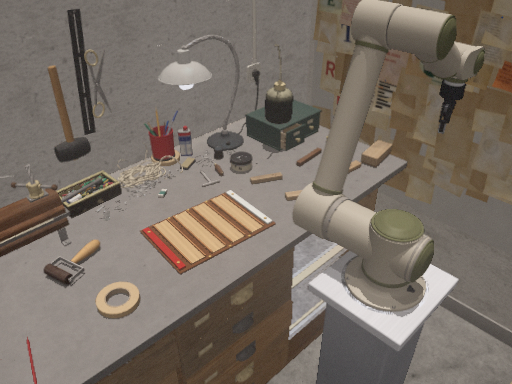

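```bash
cat > h.py <<'E'
from rig import env, optics, order, finder
import cv2,numpy as np
def cam(n):
    d=optics.get_image(n)
    f=192/np.tan(np.radians(d["fov_y"]/2))
    d["K"]=np.array([[f,0,d["cx"]],[0,f,d["cy"]],[0,0,1]]); d["D"]=np.array(d["dist_coeffs"]); d["T"]=np.array(d["cam_to_world"])
    return d
def ortho(d,z,x0,x1,y0,y1,res=0.001,chan="color"):
    # image: rows: x decreasing downward, cols: y decreasing to the right
    xs=np.arange(x1,x0,-res); ys=np.arange(y1,y0,-res)
    X,Y=np.meshgrid(xs,ys,indexing='ij')
    P=np.stack([X,Y,np.full_like(X,z)],-1).reshape(-1,3)
    Ti=np.linalg.inv(d["T"]); r,_=cv2.Rodrigues(Ti[:3,:3])
    p,_=cv2.projectPoints(P,r,Ti[:3,3],d["K"],d["D"])
    m=p.reshape(X.shape+(2,)).astype(np.float32)
    return cv2.remap(d[chan],m[...,0],m[...,1],cv2.INTER_LINEAR)
def pts(d):
    v,u=np.mgrid[0:384,0:512]
    n=cv2.undistortPoints(np.stack([u,v],-1).reshape(-1,1,2).astype(np.float32),d["K"],d["D"]).reshape(384,512,2)
    z=d["range_z"]; P=np.stack([n[...,0]*z,n[...,1]*z,z],-1)
    return P@d["T"][:3,:3].T+d["T"][:3,3]
E
python3 - <<'E'
from h import *
d=cam("top")
for t in ["block_200","block_150","block_120","block_100","tray_a","red_strip","white_strip"]:
    print(t,[(np.round(b["point"],3).tolist(),round(b["conf"],2)) for b in finder.boxes_of("top",t)][:5])
W=pts(d); print(W[120,330], W[230,350])
o=ortho(d,0.016,0.18,0.62,-0.62,-0.02); cv2.imwrite("pics/ob.png",o)
o=ortho(d,0.014,0.18,0.62,-0.02,0.5); cv2.imwrite("pics/or.png",o)
E
```

```text
block_200 [([0.602, -0.135, 0.017], 0.65), ([0.432, -0.368, 0.021], 0.64), ([0.444, -0.138, 0.018], 0.6), ([0.595, -0.368, 0.015], 0.57)]
block_150 [([0.602, -0.135, 0.017], 0.65), ([0.432, -0.368, 0.021], 0.64), ([0.444, -0.138, 0.018], 0.6), ([0.595, -0.368, 0.015], 0.57)]
block_120 [([0.602, -0.135, 0.017], 0.65), ([0.432, -0.368, 0.021], 0.64), ([0.444, -0.138, 0.018], 0.6), ([0.595, -0.368, 0.015], 0.57)]
block_100 [([0.602, -0.135, 0.017], 0.65), ([0.432, -0.368, 0.021], 0.64), ([0.444, -0.138, 0.018], 0.6), ([0.595, -0.368, 0.015], 0.57)]
tray_a [([0.538, 0.242, 0.007], 0.86), ([0.521, 0.095, 0.011], 0.79), ([0.544, 0.318, 0.01], 0.64)]
red_strip [([0.549, 0.362, 0.011], 0.74)]
white_strip [([0.519, 0.042, 0.012], 0.95)]
[ 0.7611686  -0.22962881 -0.00404059] [ 0.381024   -0.29144771  0.00549543]
```

```bash
python3 - <<'E'
from h import *
d=cam("top")
o=ortho(d,0.016,0.35,0.72,-0.62,-0.02); cv2.imwrite("pics/ob1.png",o)
r=ortho(d,0.014,0.35,0.72,-0.02,0.45); cv2.imwrite("pics/or1.png",r)
np.save("ob.npy",o);np.save("or.npy",r)
h=ortho(dict(d,z=0,range_w=pts(d)[...,2].astype(np.float32)),0.016,0.35,0.72,-0.62,-0.02,chan="range_w"); np.save("obz.npy",h)
W=pts(d); m=(W[...,0]>.4)&(W[...,0]<.7)&(W[...,1]>-.05)&(W[...,1]<0.4)
print(np.percentile(W[m][:,2],[5,50,95]))
cv2.imwrite("pics/obz.png",np.clip((h+0.02)*255/0.06,0,255).astype(np.uint8))
E
```

```text
[-0.00375792  0.00685808  0.01610598]
```

View pics/ob1.png

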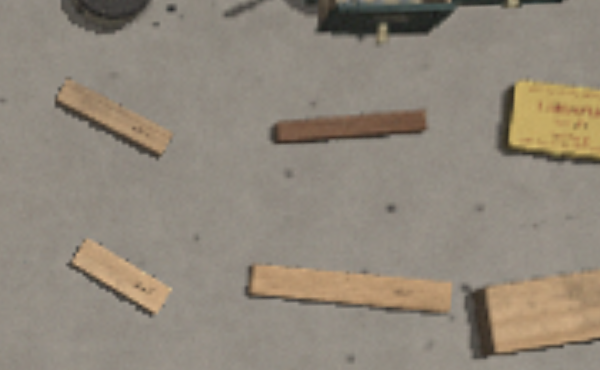

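View pics/or1.png

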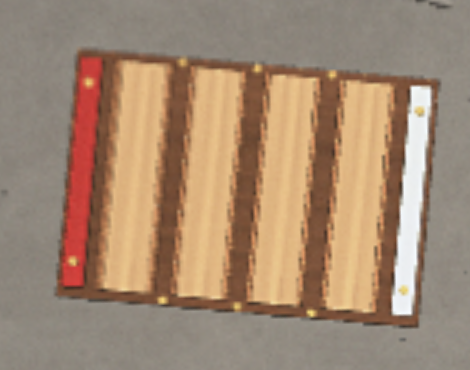

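View pics/obz.png

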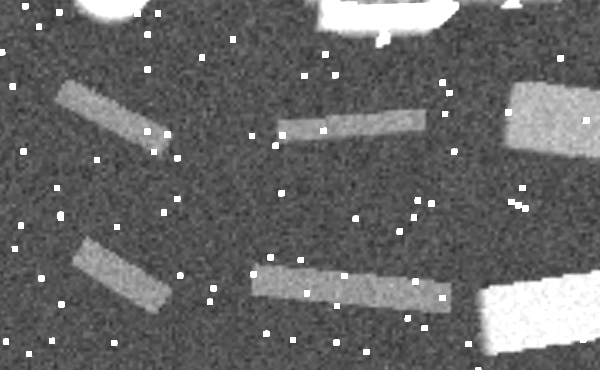

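```bash
cat >> h.py <<'E'
def rects(o,x1,y1,mask,minA=1200,res=0.001):
    out=[]
    mask=cv2.morphologyEx(mask.astype(np.uint8),cv2.MORPH_OPEN,np.ones((3,3)))
    mask=cv2.morphologyEx(mask,cv2.MORPH_CLOSE,np.ones((7,7)))
    n,l,s,c=cv2.connectedComponentsWithStats(mask)
    for i in range(1,n):
        if s[i,4]<minA: continue
        cs,_=cv2.findContours((l==i).astype(np.uint8),cv2.RETR_EXTERNAL,cv2.CHAIN_APPROX_NONE)
        rc=cv2.minAreaRect(max(cs,key=len)); b=cv2.boxPoints(rc)
        e=[b[1]-b[0],b[2]-b[1]]; e.sort(key=np.linalg.norm)
        L=e[1]; a=np.degrees(np.arctan2(-L[0],-L[1])) # world angle of length: dx=-drow, dy=-dcol
        a=(a+90)%180-90
        x=x1-rc[0][1]*res;y=y1-rc[0][0]*res
        out.append((round(x,4),round(y,4),round(a,1),round(np.linalg.norm(e[1])+1),round(np.linalg.norm(e[0])+1),s[i,4], (round(x1-c[i][1]*res,4),round(y1-c[i][0]*res,4))))
    return out
E
python3 - <<'E'
from h import *
o=np.load("ob.npy"); hsv=cv2.cvtColor(o,cv2.COLOR_BGR2HSV)
print("light")
for r in rects(o,.72,-.02,(hsv[...,1]>70)&(hsv[...,2]>125)): print(r)
print("all")
for r in rects(o,.72,-.02,(hsv[...,1]>65)): print(r)
o=np.load("or.npy"); hsv=cv2.cvtColor(o,cv2.COLOR_BGR2HSV)
b,g,r=[o[...,i].astype(int) for i in range(3)]
print("board");[print(q) for q in rects(o,.72,.45,(hsv[...,1]>60)|(hsv[...,2]>200))]
print("red");[print(q) for q in rects(o,.72,.45,(r-g>90)&(r-b>90))]
print("white");[print(q) for q in rects(o,.72,.45,(b>200))]
print("floor");[print(q) for q in rects(o,.72,.45,(r>185)&(hsv[...,1]>60)&(g>120))]
E
```

```text
light
(0.6041, -0.134, np.float32(62.4), 121, 25, np.int32(2752), (np.float64(0.6038), np.float64(-0.1345)))
(0.6014, -0.5769, np.float32(83.4), 93, 72, np.int32(6039), (np.float64(0.6018), np.float64(-0.5757)))
(0.4446, -0.1408, np.float32(58.9), 101, 31, np.int32(2919), (np.float64(0.4444), np.float64(-0.141)))
(0.4321, -0.3709, np.float32(84.6), 201, 32, np.int32(5926), (np.float64(0.4323), np.float64(-0.3709)))
(0.4085, -0.5667, np.float32(-81.6), 117, 69, np.int32(7430), (np.float64(0.4089), np.float64(-0.5647)))
all
(0.6002, -0.5742, np.float32(82.9), 100, 75, np.int32(6838), (np.float64(0.5999), np.float64(-0.573)))
(0.6024, -0.1334, np.float32(62.6), 121, 30, np.int32(3206), (np.float64(0.6026), np.float64(-0.1337)))
(0.5934, -0.3701, np.float32(-85.1), 153, 23, np.int32(3252), (np.float64(0.5936), np.float64(-0.3702)))
(0.444, -0.1406, np.float32(58.8), 102, 33, np.int32(3132), (np.float64(0.4439), np.float64(-0.1407)))
(0.4319, -0.3698, np.float32(84.6), 204, 33, np.int32(6365), (np.float64(0.4319), np.float64(-0.3699)))
(0.4069, -0.5606, np.float32(-81.3), 129, 71, np.int32(8442), (np.float64(0.4072), np.float64(-0.559)))
board
(0.5327, 0.2027, np.float32(85.0), 366, 252, np.int32(90772), (np.float64(0.5325), np.float64(0.2028)))
red
(0.5485, 0.3688, np.float32(-5.2), 230, 23, np.int32(4691), (np.float64(0.5484), np.float64(0.3688)))
white
(0.5197, 0.0388, np.float32(-5.0), 228, 22, np.int32(4101), (np.float64(0.5185), np.float64(0.0389)))
floor
(0.5432, 0.3156, np.float32(-5.0), 230, 52, np.int32(10605), (np.float64(0.5424), np.float64(0.3151)))
(0.5367, 0.2414, np.float32(-4.9), 230, 54, np.int32(10878), (np.float64(0.5365), np.float64(0.2406)))
(0.5305, 0.167, np.float32(-4.8), 230, 55, np.int32(10997), (np.float64(0.5293), np.float64(0.1666)))
(0.524, 0.0922, np.float32(-4.5), 230, 55, np.int32(10978), (np.float64(0.5229), np.float64(0.0921)))
```

Call:
play_rows --commands '[{"x": 0.0526, "y": -0.0127, "z": 0.016, "grip": -1}, {"x": 0.0526, "y": -0.0127, "z": 0.016, "grip": -1}, {"x": 0.0526, "y": -0.0127, "z": 0.016, "grip": -1}, {"x": 0.0526, "y": -0.0127, "z": 0.016, "grip": -1}, {"x": 0.0526, "y": -0.0127, "z": 0.016, "grip": -1}, {"x": 0.0526, "y": -0.0127, "z": 0.016, "grip": -1}, {"rz": -0.172, "grip": -1}, {"rz": -0.172, "grip": -1}, {"rz": -0.172, "grip": -1}, {"rz": -0.172, "grip": -1}, {"rz": -0.172, "grip": -1}, {"rz": -0.172, "grip": -1}]'

```text
invalid input at $.commands[0]: expected keys grip, x, y, z, rx, ry, rz
```

```bash
cat >> h.py <<'E'
def go(x,y,psi,z):
    s=env.observe(); R=s["tool_rot"]; p=s["position"]
    now=np.degrees(np.arctan2(R[1,0],R[0,0])); dp=(psi-now+180)%360-180
    d=R.T@(np.array([x,y,z])-p)
    n=int(np.ceil(np.max(np.abs(d))/0.055)) or 1; m=int(np.ceil(abs(np.radians(dp))/0.18)) or 1
    print("t",round(s["time_s"],2),"pos",np.round(p,4),"psi",round(now,2),"q",np.round(s["q"],0),"F",np.round(s["ft_force"],1),"w",round(s["grip_width"],4),"tilt",np.round(R[:,2],4))
    print("shift tool",np.round(d,4),"n",n,"each",np.round(d/n,4)," rz",round(-np.radians(dp),4),"m",m,"each",round(-np.radians(dp)/m,4))
E
python3 -c "
from h import *
go(.4321,-.3705,84.6,.06)"
```

```text
t 0.55 pos [ 0.1487 -0.5295  0.2453] psi 15.69 q [-87.  22.  74.   0.  84. -12.] F [-0.1 -0.3  1.2] w 0.0855 tilt [ 0.  0. -1.]
shift tool [ 0.3158 -0.0764  0.1853] n 6 each [ 0.0526 -0.0127  0.0309]  rz -1.2027 m 7 each -0.1718
```

Call:
play_rows --commands '[{"grip": -1, "x": 0.0526, "y": -0.0127, "z": 0.02, "rx": 0, "ry": 0, "rz": 0}, {"grip": -1, "x": 0.0526, "y": -0.0127, "z": 0.02, "rx": 0, "ry": 0, "rz": 0}, {"grip": -1, "x": 0.0526, "y": -0.0127, "z": 0.02, "rx": 0, "ry": 0, "rz": 0}, {"grip": -1, "x": 0.0526, "y": -0.0127, "z": 0.02, "rx": 0, "ry": 0, "rz": 0}, {"grip": -1, "x": 0.0526, "y": -0.0127, "z": 0.02, "rx": 0, "ry": 0, "rz": 0}, {"grip": -1, "x": 0.0526, "y": -0.0127, "z": 0.02, "rx": 0, "ry": 0, "rz": 0}, {"grip": -1, "x": 0, "y": 0, "z": 0, "rx": 0, "ry": 0, "rz": -0.172}, {"grip": -1, "x": 0, "y": 0, "z": 0, "rx": 0, "ry": 0, "rz": -0.172}, {"grip": -1, "x": 0, "y": 0, "z": 0, "rx": 0, "ry": 0, "rz": -0.172}, {"grip": -1, "x": 0, "y": 0, "z": 0, "rx": 0, "ry": 0, "rz": -0.172}, {"grip": -1, "x": 0, "y": 0, "z": 0, "rx": 0, "ry": 0, "rz": -0.172}, {"grip": -1, "x": 0, "y": 0, "z": 0, "rx": 0, "ry": 0, "rz": -0.172}]' --squeeze 40

```text
time_s: 2.05
position: [0.432, -0.3708, 0.1253]
tool_rot: [[0.256, 0.967, 0.0], [0.967, -0.256, -0.0], [-0.0, 0.0, -1.0]]
ft_force: [0.4, -0.6, 0.3]
grip_width: 0.0856
```

```bash
python3 -c "
from h import *
go(.4321,-.3705,84.6,.06)"
```

```text
t 2.05 pos [ 0.432  -0.3708  0.1253] psi 75.14 q [-53.  30.  82.  -0.  68. -38.] F [ 0.4 -0.6  0.3] w 0.0856 tilt [ 0.e+00 -1.e-04 -1.e+00]
shift tool [0.0004 0.     0.0653] n 2 each [0.0002 0.     0.0327]  rz -0.1651 m 1 each -0.1651
```

Call:
play_rows --commands '[{"grip": 0, "x": 0, "y": 0, "z": 0.03, "rx": 0, "ry": 0, "rz": -0.165}, {"grip": 0, "x": 0, "y": 0, "z": 0.03, "rx": 0, "ry": 0, "rz": 0}, {"grip": 0, "x": 0, "y": 0, "z": 0, "rx": 0, "ry": 0, "rz": 0}, {"grip": 0, "x": 0, "y": 0, "z": 0, "rx": 0, "ry": 0, "rz": 0}]'

```text
time_s: 2.55
position: [0.4323, -0.3713, 0.0664]
tool_rot: [[0.1, 0.995, 0.001], [0.995, -0.1, -0.001], [-0.001, 0.001, -1.0]]
ft_force: [0.7, -1.0, -0.5]
grip_width: 0.0425
```

```bash
python3 -c "
from h import *
go(.4321,-.3705,84.6,.022)
d=cam('scene'); c=d['color'][100:260,300:450]; cv2.imwrite('pics/s1.png',cv2.resize(c,None,fx=4,fy=4))"
```

```text
t 2.55 pos [ 0.4323 -0.3713  0.0664] psi 84.26 q [-53.  34.  85.  -0.  60. -47.] F [ 0.7 -1.  -0.5] w 0.0425 tilt [ 9.0e-04 -1.2e-03 -1.0e+00]
shift tool [ 0.0008 -0.0004  0.0444] n 1 each [ 0.0008 -0.0004  0.0444]  rz -0.0059 m 1 each -0.0059
```

View pics/s1.png

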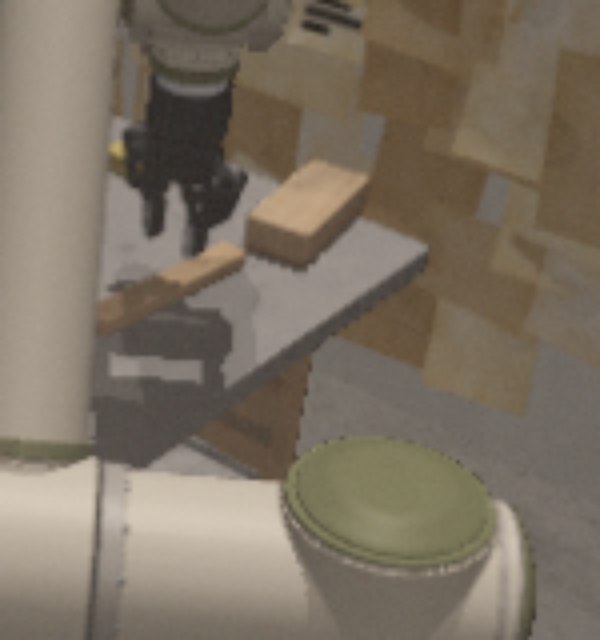

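Call:
play_rows --commands '[{"grip": -0.3, "x": 0.0008, "y": 0, "z": 0.022, "rx": 0, "ry": 0, "rz": -0.006}, {"grip": -0.3, "x": 0, "y": 0, "z": 0.018, "rx": 0, "ry": 0, "rz": 0}, {"grip": -0.3, "x": 0, "y": 0, "z": 0.003, "rx": 0, "ry": 0, "rz": 0}, {"grip": 0.0, "x": 0, "y": 0, "z": 0.0, "rx": 0, "ry": 0, "rz": 0}, {"grip": 0.15, "x": 0, "y": 0, "z": 0.0, "rx": 0, "ry": 0, "rz": 0}, {"grip": 0.15, "x": 0, "y": 0, "z": 0, "rx": 0, "ry": 0, "rz": 0}]'

```text
time_s: 3.35
position: [0.4322, -0.3702, 0.023]
tool_rot: [[0.094, 0.996, 0.001], [0.996, -0.094, -0.001], [-0.001, 0.001, -1.0]]
ft_force: [-0.6, 0.9, 0.2]
grip_width: 0.0362
```

Call:
play_rows --commands '[{"grip": 0.15, "x": 0, "y": 0, "z": 0.0015, "rx": 0, "ry": 0, "rz": 0}, {"grip": 0.15, "x": 0, "y": 0, "z": 0.0015, "rx": 0, "ry": 0, "rz": 0}, {"grip": 0.15, "x": 0, "y": 0, "z": 0, "rx": 0, "ry": 0, "rz": 0}]'

```text
time_s: 3.72
position: [0.432, -0.3699, 0.0191]
tool_rot: [[0.094, 0.996, -0.0], [0.996, -0.094, 0.0], [0.0, -0.0, -1.0]]
ft_force: [0.1, -0.7, 0.5]
grip_width: 0.0364
```

Call:
play_rows --commands '[{"grip": 0.15, "x": 0, "y": 0, "z": -0.0015, "rx": 0, "ry": 0, "rz": 0}, {"grip": 1, "x": 0, "y": 0, "z": 0, "rx": 0, "ry": 0, "rz": 0}, {"grip": 1, "x": 0, "y": 0, "z": 0, "rx": 0, "ry": 0, "rz": 0}, {"grip": 1, "x": 0, "y": 0, "z": 0, "rx": 0, "ry": 0, "rz": 0}, {"grip": 1, "x": 0, "y": 0, "z": 0, "rx": 0, "ry": 0, "rz": 0}]' --squeeze 50

```text
time_s: 4.35
position: [0.4323, -0.3702, 0.0214]
tool_rot: [[0.094, 0.996, 0.001], [0.996, -0.094, -0.001], [-0.001, 0.001, -1.0]]
ft_force: [-0.8, 1.7, 5.0]
grip_width: 0.0285
```

```bash
python3 -c "
from h import *
go(.5436,.3159,175,.15)"
```

```text
t 4.35 pos [ 0.4323 -0.3702  0.0214] psi 84.62 q [-52.  38.  88.   0.  54. -47.] F [-0.8  1.7  5. ] w 0.0285 tilt [ 7.e-04 -8.e-04 -1.e+00]
shift tool [ 0.6934  0.0466 -0.1291] n 13 each [ 0.0533  0.0036 -0.0099]  rz -1.5775 m 9 each -0.1753
```

Call:
play_rows --commands '[{"grip": 1, "x": 0, "y": 0, "z": -0.02, "rx": 0, "ry": 0, "rz": 0}, {"grip": 1, "x": 0, "y": 0, "z": -0.055, "rx": 0, "ry": 0, "rz": 0}, {"grip": 1, "x": 0, "y": 0, "z": -0.055, "rx": 0, "ry": 0, "rz": 0}, {"grip": 1, "x": 0, "y": 0, "z": 0, "rx": 0, "ry": 0, "rz": 0}]'

```text
time_s: 4.85
position: [0.433, -0.3712, 0.1547]
tool_rot: [[0.094, 0.996, 0.005], [0.996, -0.094, -0.006], [-0.006, 0.006, -1.0]]
ft_force: [-0.4, 0.1, -1.4]
grip_width: 0.0282
```

```bash
python3 -c "
from h import *
go(.5436,.3159,175,.15)
d=cam('scene'); c=d['color'][40:240,300:450]; cv2.imwrite('pics/s2.png',cv2.resize(c,None,fx=3,fy=3))"
```

```text
t 4.85 pos [ 0.433  -0.3712  0.1547] psi 84.62 q [-52.  28.  80.  -0.  72. -47.] F [-0.4  0.1 -1.4] w 0.0282 tilt [ 0.0049 -0.0064 -1.    ]
shift tool [0.6945 0.0457 0.0008] n 13 each [0.0534 0.0035 0.0001]  rz -1.5774 m 9 each -0.1753
```

View pics/s2.png

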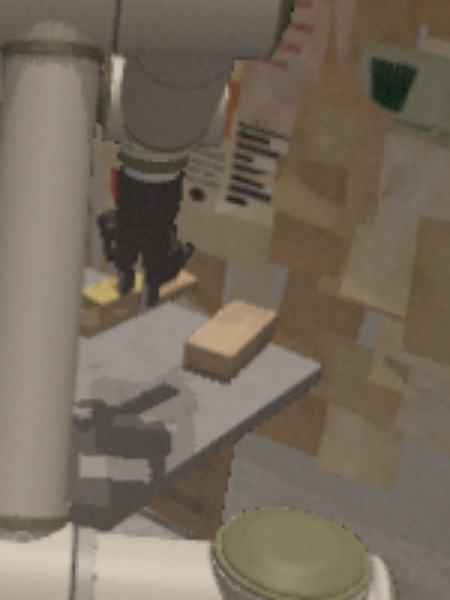

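Call:
play_rows --commands '[{"grip": 1, "x": 0.0534, "y": 0.0035, "z": 0, "rx": 0, "ry": 0, "rz": 0}, {"grip": 1, "x": 0.0534, "y": 0.0035, "z": 0, "rx": 0, "ry": 0, "rz": 0}, {"grip": 1, "x": 0.0534, "y": 0.0035, "z": 0, "rx": 0, "ry": 0, "rz": 0}, {"grip": 1, "x": 0.0534, "y": 0.0035, "z": 0, "rx": 0, "ry": 0, "rz": 0}, {"grip": 1, "x": 0.0534, "y": 0.0035, "z": 0, "rx": 0, "ry": 0, "rz": 0}, {"grip": 1, "x": 0.0534, "y": 0.0035, "z": 0, "rx": 0, "ry": 0, "rz": 0}, {"grip": 1, "x": 0.0534, "y": 0.0035, "z": 0, "rx": 0, "ry": 0, "rz": 0}, {"grip": 1, "x": 0.0534, "y": 0.0035, "z": 0, "rx": 0, "ry": 0, "rz": 0}, {"grip": 1, "x": 0.0534, "y": 0.0035, "z": 0, "rx": 0, "ry": 0, "rz": 0}, {"grip": 1, "x": 0.0534, "y": 0.0035, "z": 0, "rx": 0, "ry": 0, "rz": 0}, {"grip": 1, "x": 0.0534, "y": 0.0035, "z": 0, "rx": 0, "ry": 0, "rz": 0}, {"grip": 1, "x": 0.0534, "y": 0.0035, "z": 0, "rx": 0, "ry": 0, "rz": 0}]'

```text
time_s: 6.4
position: [0.5334, 0.2656, 0.1488]
tool_rot: [[0.094, 0.996, -0.003], [0.996, -0.094, -0.001], [-0.001, -0.003, -1.0]]
ft_force: [0.3, -1.0, -1.5]
grip_width: 0.029
```

Call:
play_rows --commands '[{"grip": 1, "x": 0.0534, "y": 0.0035, "z": 0, "rx": 0, "ry": 0, "rz": 0}, {"grip": 1, "x": 0, "y": 0, "z": 0, "rx": 0, "ry": 0, "rz": -0.175}, {"grip": 1, "x": 0, "y": 0, "z": 0, "rx": 0, "ry": 0, "rz": -0.175}, {"grip": 1, "x": 0, "y": 0, "z": 0, "rx": 0, "ry": 0, "rz": -0.175}, {"grip": 1, "x": 0, "y": 0, "z": 0, "rx": 0, "ry": 0, "rz": -0.175}, {"grip": 1, "x": 0, "y": 0, "z": 0, "rx": 0, "ry": 0, "rz": -0.175}, {"grip": 1, "x": 0, "y": 0, "z": 0, "rx": 0, "ry": 0, "rz": -0.175}, {"grip": 1, "x": 0, "y": 0, "z": 0, "rx": 0, "ry": 0, "rz": -0.175}, {"grip": 1, "x": 0, "y": 0, "z": 0, "rx": 0, "ry": 0, "rz": -0.175}, {"grip": 1, "x": 0, "y": 0, "z": 0, "rx": 0, "ry": 0, "rz": -0.175}, {"grip": 1, "x": 0, "y": 0, "z": 0, "rx": 0, "ry": 0, "rz": 0}]'

```text
time_s: 7.78
position: [0.5419, 0.3166, 0.149]
tool_rot: [[-0.996, 0.091, -0.003], [0.091, 0.996, -0.001], [0.003, -0.001, -1.0]]
ft_force: [-0.3, 0.0, -0.8]
grip_width: 0.0285
```

```bash
python3 -c "
from h import *
go(.5436,.3159,175,.06)
d=cam('scene'); c=d['color'][100:300,80:330]; cv2.imwrite('pics/s3.png',cv2.resize(c,None,fx=3,fy=3))"
```

```text
t 7.78 pos [0.5419 0.3166 0.149 ] psi 174.76 q [ 20.  34.  70.  -0.  77. -65.] F [-0.3  0.  -0.8] w 0.0285 tilt [-0.0031 -0.0011 -1.    ]
shift tool [-0.002  -0.0004  0.0889] n 2 each [-0.001  -0.0002  0.0445]  rz -0.0042 m 1 each -0.0042
```

View pics/s3.png

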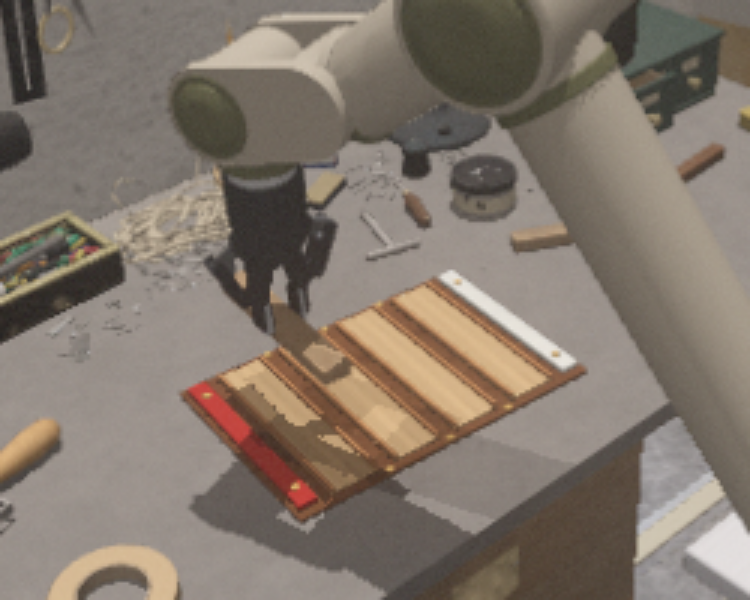

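Call:
play_rows --commands '[{"grip": 1, "x": -0.002, "y": 0, "z": 0.05, "rx": 0, "ry": 0, "rz": -0.004}, {"grip": 1, "x": 0, "y": 0, "z": 0.045, "rx": 0, "ry": 0, "rz": 0}, {"grip": 1, "x": 0, "y": 0, "z": 0.01, "rx": 0, "ry": 0, "rz": 0}, {"grip": 1, "x": 0, "y": 0, "z": 0.006, "rx": 0, "ry": 0, "rz": 0}, {"grip": 1, "x": 0, "y": 0, "z": 0.002, "rx": 0, "ry": 0, "rz": 0}, {"grip": 1, "x": 0, "y": 0, "z": 0.002, "rx": 0, "ry": 0, "rz": 0}, {"grip": 1, "x": 0, "y": 0, "z": 0, "rx": 0, "ry": 0, "rz": 0}, {"grip": 1, "x": 0, "y": 0, "z": 0, "rx": 0, "ry": 0, "rz": 0}]'

```text
time_s: 8.82
position: [0.5446, 0.3167, 0.0362]
tool_rot: [[-0.996, 0.086, 0.001], [0.086, 0.996, 0.0], [-0.001, 0.0, -1.0]]
ft_force: [0.1, -0.8, -0.6]
grip_width: 0.0287
```

```bash
python3 -c "
from h import *
go(.5436,.3159,175,.032)"
```

```text
t 8.82 pos [0.5446 0.3167 0.0362] psi 175.08 q [ 19.  41.  76.  -0.  62. -66.] F [ 0.1 -0.8 -0.6] w 0.0287 tilt [ 6.e-04  2.e-04 -1.e+00]
shift tool [ 0.0009 -0.0009  0.0042] n 1 each [ 0.0009 -0.0009  0.0042]  rz 0.0014 m 1 each 0.0014
```

Call:
play_rows --commands '[{"grip": 1, "x": 0.0005, "y": -0.0008, "z": 0.0025, "rx": 0, "ry": 0, "rz": 0}, {"grip": 1, "x": 0, "y": 0, "z": 0.0015, "rx": 0, "ry": 0, "rz": 0}, {"grip": 1, "x": 0, "y": 0, "z": 0, "rx": 0, "ry": 0, "rz": 0}]'

```text
time_s: 9.2
position: [0.5438, 0.3159, 0.0316]
tool_rot: [[-0.996, 0.086, -0.0], [0.086, 0.996, -0.0], [0.0, -0.0, -1.0]]
ft_force: [-0.5, 0.9, -1.6]
grip_width: 0.0283
```

Release with partial opening, then rise.

Call:
play_rows --commands '[{"grip": 0, "x": 0, "y": 0, "z": 0, "rx": 0, "ry": 0, "rz": 0}, {"grip": 0, "x": 0, "y": 0, "z": 0, "rx": 0, "ry": 0, "rz": 0}, {"grip": -0.2, "x": 0, "y": 0, "z": -0.002, "rx": 0, "ry": 0, "rz": 0}, {"grip": -0.2, "x": 0, "y": 0, "z": -0.02, "rx": 0, "ry": 0, "rz": 0}, {"grip": -0.2, "x": 0, "y": 0, "z": -0.05, "rx": 0, "ry": 0, "rz": 0}, {"grip": -0.3, "x": 0, "y": 0, "z": -0.05, "rx": 0, "ry": 0, "rz": 0}, {"grip": -0.3, "x": 0, "y": 0, "z": 0, "rx": 0, "ry": 0, "rz": 0}]'

```text
time_s: 10.07
position: [0.5454, 0.3165, 0.1583]
tool_rot: [[-0.996, 0.086, 0.008], [0.086, 0.996, 0.003], [-0.008, 0.004, -1.0]]
ft_force: [-0.1, 0.5, -1.9]
grip_width: 0.0553
```

```bash
python3 -c "
from h import *
go(.5935,-.3701,94.9,.155)
d=cam('scene'); c=d['color'][100:300,80:330]; cv2.imwrite('pics/s4.png',cv2.resize(c,None,fx=3,fy=3))"
```

```text
t 10.07 pos [0.5454 0.3165 0.1583] psi 175.09 q [ 19.  34.  69.   0.  77. -66.] F [-0.1  0.5 -1.9] w 0.0553 tilt [ 0.0081  0.0029 -1.    ]
shift tool [-0.1067 -0.68    0.0017] n 13 each [-0.0082 -0.0523  0.0001]  rz 1.3996 m 8 each 0.175
```

View pics/s4.png

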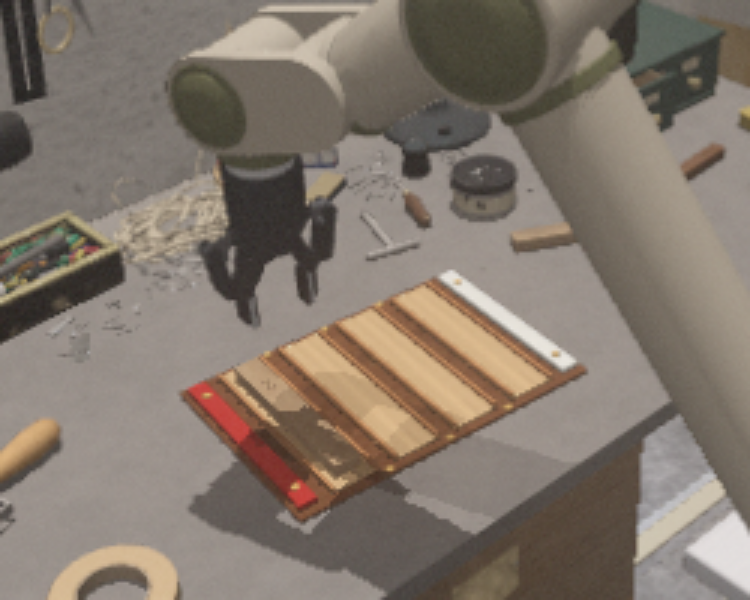

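Call:
play_rows --commands '[{"grip": -0.3, "x": -0.0082, "y": -0.0523, "z": 0, "rx": 0, "ry": 0, "rz": 0}, {"grip": -0.3, "x": -0.0082, "y": -0.0523, "z": 0, "rx": 0, "ry": 0, "rz": 0}, {"grip": -0.3, "x": -0.0082, "y": -0.0523, "z": 0, "rx": 0, "ry": 0, "rz": 0}, {"grip": -0.3, "x": -0.0082, "y": -0.0523, "z": 0, "rx": 0, "ry": 0, "rz": 0}, {"grip": -0.3, "x": -0.0082, "y": -0.0523, "z": 0, "rx": 0, "ry": 0, "rz": 0}, {"grip": -0.3, "x": -0.0082, "y": -0.0523, "z": 0, "rx": 0, "ry": 0, "rz": 0}, {"grip": -0.3, "x": -0.0082, "y": -0.0523, "z": 0, "rx": 0, "ry": 0, "rz": 0}, {"grip": -0.3, "x": -0.0082, "y": -0.0523, "z": 0, "rx": 0, "ry": 0, "rz": 0}, {"grip": -0.3, "x": -0.0082, "y": -0.0523, "z": 0, "rx": 0, "ry": 0, "rz": 0}, {"grip": -0.3, "x": -0.0082, "y": -0.0523, "z": 0, "rx": 0, "ry": 0, "rz": 0}, {"grip": -0.3, "x": -0.0082, "y": -0.0523, "z": 0, "rx": 0, "ry": 0, "rz": 0}, {"grip": -0.3, "x": -0.0082, "y": -0.0523, "z": 0, "rx": 0, "ry": 0, "rz": 0}]'

```text
time_s: 11.62
position: [0.5876, -0.3192, 0.1521]
tool_rot: [[-0.996, 0.086, -0.002], [0.086, 0.996, 0.002], [0.002, 0.002, -1.0]]
ft_force: [0.2, 0.4, 0.6]
grip_width: 0.0557
```

Call:
play_rows --commands '[{"grip": -0.3, "x": -0.0082, "y": -0.0523, "z": 0, "rx": 0, "ry": 0, "rz": 0}, {"grip": -0.3, "x": 0, "y": 0, "z": 0, "rx": 0, "ry": 0, "rz": 0.175}, {"grip": -0.3, "x": 0, "y": 0, "z": 0, "rx": 0, "ry": 0, "rz": 0.175}, {"grip": -0.3, "x": 0, "y": 0, "z": 0, "rx": 0, "ry": 0, "rz": 0.175}, {"grip": -0.3, "x": 0, "y": 0, "z": 0, "rx": 0, "ry": 0, "rz": 0.175}, {"grip": -0.3, "x": 0, "y": 0, "z": 0, "rx": 0, "ry": 0, "rz": 0.175}, {"grip": -0.3, "x": 0, "y": 0, "z": 0, "rx": 0, "ry": 0, "rz": 0.175}, {"grip": -0.3, "x": 0, "y": 0, "z": 0, "rx": 0, "ry": 0, "rz": 0.175}, {"grip": -0.3, "x": 0, "y": 0, "z": 0, "rx": 0, "ry": 0, "rz": 0.175}, {"grip": -0.3, "x": 0, "y": 0, "z": 0, "rx": 0, "ry": 0, "rz": 0}]'

```text
time_s: 12.88
position: [0.5915, -0.3703, 0.1523]
tool_rot: [[-0.086, 0.996, -0.002], [0.996, 0.086, 0.002], [0.002, -0.002, -1.0]]
ft_force: [0.4, -0.5, -0.2]
grip_width: 0.0554
```

```bash
python3 -c "
from h import *
go(.5945,-.3703,94.9,.0205)"
```

```text
t 12.88 pos [ 0.5915 -0.3703  0.1523] psi 94.96 q [-42.  41.  55.   0.  84. -47.] F [ 0.4 -0.5 -0.2] w 0.0554 tilt [-0.0019  0.0017 -1.    ]
shift tool [-0.0005  0.0032  0.1318] n 3 each [-0.0002  0.0011  0.0439]  rz 0.001 m 1 each 0.001
```

Call:
play_rows --commands '[{"grip": -0.3, "x": 0, "y": 0.0032, "z": 0.05, "rx": 0, "ry": 0, "rz": 0}, {"grip": -0.3, "x": 0, "y": 0, "z": 0.05, "rx": 0, "ry": 0, "rz": 0}, {"grip": -0.3, "x": 0, "y": 0, "z": 0.025, "rx": 0, "ry": 0, "rz": 0}, {"grip": -0.3, "x": 0, "y": 0, "z": 0.004, "rx": 0, "ry": 0, "rz": 0}, {"grip": -0.3, "x": 0, "y": 0, "z": 0, "rx": 0, "ry": 0, "rz": 0}, {"grip": -0.3, "x": 0, "y": 0, "z": 0, "rx": 0, "ry": 0, "rz": 0}]'

```text
time_s: 13.62
position: [0.5956, -0.3708, 0.0263]
tool_rot: [[-0.086, 0.996, 0.002], [0.996, 0.086, -0.002], [-0.002, 0.002, -1.0]]
ft_force: [0.2, -0.2, 0.1]
grip_width: 0.0556
```

```bash
python3 -c "
from h import *
go(.5945,-.3703,94.9,.0205)"
```

```text
t 13.62 pos [ 0.5956 -0.3708  0.0263] psi 94.92 q [-42.  48.  63.  -0.  69. -46.] F [ 0.2 -0.2  0.1] w 0.0556 tilt [ 0.0018 -0.0016 -1.    ]
shift tool [ 0.0006 -0.001   0.0058] n 1 each [ 0.0006 -0.001   0.0058]  rz 0.0003 m 1 each 0.0003
```

Call:
play_rows --commands '[{"grip": -0.1, "x": 0, "y": -0.001, "z": 0.004, "rx": 0, "ry": 0, "rz": 0}, {"grip": 0.1, "x": 0, "y": 0, "z": 0.0015, "rx": 0, "ry": 0, "rz": 0}, {"grip": 1, "x": 0, "y": 0, "z": 0, "rx": 0, "ry": 0, "rz": 0}, {"grip": 1, "x": 0, "y": 0, "z": 0, "rx": 0, "ry": 0, "rz": 0}, {"grip": 1, "x": 0, "y": 0, "z": 0, "rx": 0, "ry": 0, "rz": 0}, {"grip": 1, "x": 0, "y": 0, "z": 0, "rx": 0, "ry": 0, "rz": 0}]'

```text
time_s: 14.38
position: [0.5941, -0.3705, 0.0195]
tool_rot: [[-0.085, 0.996, 0.0], [0.996, 0.085, -0.0], [-0.0, 0.0, -1.0]]
ft_force: [0.5, 1.1, 2.0]
grip_width: 0.0187
```

```bash
python3 -c "
from h import *
go(.5371,.2412,175,.12)"
```

```text
t 14.38 pos [ 0.5941 -0.3705  0.0195] psi 94.87 q [-42.  48.  63.  -0.  69. -46.] F [0.5 1.1 2. ] w 0.0187 tilt [ 3.e-04 -2.e-04 -1.e+00]
shift tool [ 0.6143 -0.0049 -0.1006] n 12 each [ 0.0512 -0.0004 -0.0084]  rz -1.3985 m 8 each -0.1748
```

Call:
play_rows --commands '[{"grip": 1, "x": 0, "y": 0, "z": -0.02, "rx": 0, "ry": 0, "rz": 0}, {"grip": 1, "x": 0, "y": 0, "z": -0.05, "rx": 0, "ry": 0, "rz": 0}, {"grip": 1, "x": 0, "y": 0, "z": -0.05, "rx": 0, "ry": 0, "rz": 0}, {"grip": 1, "x": 0.0512, "y": -0.0004, "z": 0, "rx": 0, "ry": 0, "rz": 0}, {"grip": 1, "x": 0.0512, "y": -0.0004, "z": 0, "rx": 0, "ry": 0, "rz": 0}, {"grip": 1, "x": 0.0512, "y": -0.0004, "z": 0, "rx": 0, "ry": 0, "rz": 0}, {"grip": 1, "x": 0.0512, "y": -0.0004, "z": 0, "rx": 0, "ry": 0, "rz": 0}, {"grip": 1, "x": 0.0512, "y": -0.0004, "z": 0, "rx": 0, "ry": 0, "rz": 0}, {"grip": 1, "x": 0.0512, "y": -0.0004, "z": 0, "rx": 0, "ry": 0, "rz": 0}, {"grip": 1, "x": 0.0512, "y": -0.0004, "z": 0, "rx": 0, "ry": 0, "rz": 0}, {"grip": 1, "x": 0.0512, "y": -0.0004, "z": 0, "rx": 0, "ry": 0, "rz": 0}, {"grip": 1, "x": 0.0512, "y": -0.0004, "z": 0, "rx": 0, "ry": 0, "rz": 0}]'

```text
time_s: 15.88
position: [0.5512, 0.09, 0.1407]
tool_rot: [[-0.085, 0.996, 0.002], [0.996, 0.085, -0.0], [-0.0, 0.002, -1.0]]
ft_force: [0.5, 0.2, 0.2]
grip_width: 0.0181
```

Call:
play_rows --commands '[{"grip": 1, "x": 0.0512, "y": -0.0004, "z": 0, "rx": 0, "ry": 0, "rz": 0}, {"grip": 1, "x": 0.0512, "y": -0.0004, "z": 0, "rx": 0, "ry": 0, "rz": 0}, {"grip": 1, "x": 0.0512, "y": -0.0004, "z": 0, "rx": 0, "ry": 0, "rz": 0}, {"grip": 1, "x": 0, "y": 0, "z": 0, "rx": 0, "ry": 0, "rz": -0.175}, {"grip": 1, "x": 0, "y": 0, "z": 0, "rx": 0, "ry": 0, "rz": -0.175}, {"grip": 1, "x": 0, "y": 0, "z": 0, "rx": 0, "ry": 0, "rz": -0.175}, {"grip": 1, "x": 0, "y": 0, "z": 0, "rx": 0, "ry": 0, "rz": -0.175}, {"grip": 1, "x": 0, "y": 0, "z": 0, "rx": 0, "ry": 0, "rz": -0.175}, {"grip": 1, "x": 0, "y": 0, "z": 0, "rx": 0, "ry": 0, "rz": -0.175}, {"grip": 1, "x": 0, "y": 0, "z": 0, "rx": 0, "ry": 0, "rz": -0.175}, {"grip": 1, "x": 0, "y": 0, "z": 0, "rx": 0, "ry": 0, "rz": -0.175}, {"grip": 1, "x": 0, "y": 0, "z": 0, "rx": 0, "ry": 0, "rz": 0}]'

```text
time_s: 17.38
position: [0.5372, 0.2414, 0.1404]
tool_rot: [[-0.996, 0.087, 0.001], [0.087, 0.996, 0.0], [-0.001, 0.0, -1.0]]
ft_force: [0.1, -0.4, 0.1]
grip_width: 0.0185
```

```bash
python3 -c "
from h import *
go(.5371,.2412,175,.04)
d=cam('scene'); c=d['color'][100:300,80:330]; cv2.imwrite('pics/s5.png',cv2.resize(c,None,fx=3,fy=3))"
```

```text
t 17.38 pos [0.5372 0.2414 0.1404] psi 175.0 q [ 13.  31.  77.  -0.  72. -72.] F [ 0.1 -0.4  0.1] w 0.0185 tilt [ 1.2e-03  2.0e-04 -1.0e+00]
shift tool [ 0.0002 -0.0002  0.1004] n 2 each [ 0.0001 -0.0001  0.0502]  rz -0.0001 m 1 each -0.0001
```

View pics/s5.png

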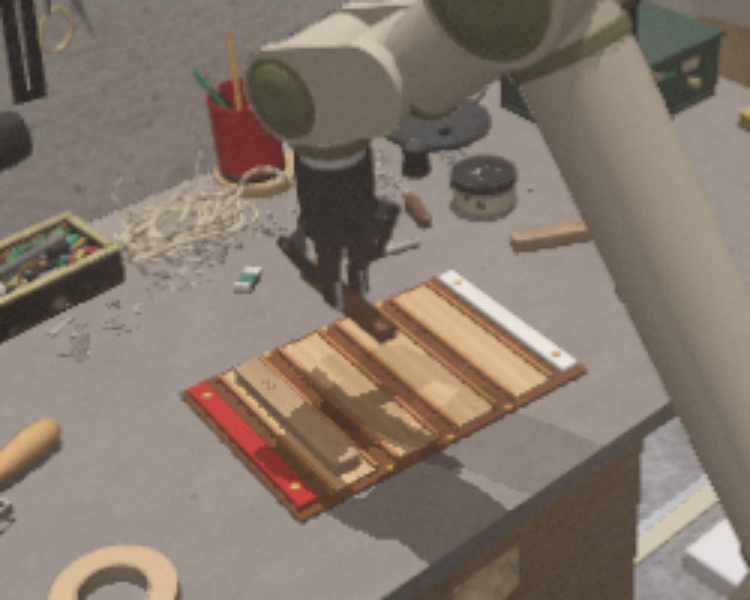

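Call:
play_rows --commands '[{"grip": 1, "x": 0, "y": 0, "z": 0.05, "rx": 0, "ry": 0, "rz": 0}, {"grip": 1, "x": 0, "y": 0, "z": 0.045, "rx": 0, "ry": 0, "rz": 0}, {"grip": 1, "x": 0, "y": 0, "z": 0.008, "rx": 0, "ry": 0, "rz": 0}, {"grip": 1, "x": 0, "y": 0, "z": 0.003, "rx": 0, "ry": 0, "rz": 0}, {"grip": 1, "x": 0, "y": 0, "z": 0.002, "rx": 0, "ry": 0, "rz": 0}, {"grip": 1, "x": 0, "y": 0, "z": 0, "rx": 0, "ry": 0, "rz": 0}, {"grip": 1, "x": 0, "y": 0, "z": 0, "rx": 0, "ry": 0, "rz": 0}]'

```text
time_s: 18.3
position: [0.5374, 0.2414, 0.032]
tool_rot: [[-0.996, 0.086, 0.001], [0.086, 0.996, 0.0], [-0.001, 0.0, -1.0]]
ft_force: [0.1, -0.6, -0.4]
grip_width: 0.0184
```

```bash
python3 -c "
from h import *
go(.5371,.2412,175,.0305)"
```

```text
t 18.3 pos [0.5374 0.2414 0.032 ] psi 175.08 q [ 13.  39.  84.   0.  58. -72.] F [ 0.1 -0.6 -0.4] w 0.0184 tilt [ 1.2e-03  3.0e-04 -1.0e+00]
shift tool [ 0.0003 -0.0003  0.0015] n 1 each [ 0.0003 -0.0003  0.0015]  rz 0.0013 m 1 each 0.0013
```

Call:
play_rows --commands '[{"grip": 1, "x": 0, "y": 0, "z": 0.0015, "rx": 0, "ry": 0, "rz": 0}, {"grip": 1, "x": 0, "y": 0, "z": 0, "rx": 0, "ry": 0, "rz": 0}, {"grip": 0.2, "x": 0, "y": 0, "z": 0, "rx": 0, "ry": 0, "rz": 0}, {"grip": 0.1, "x": 0, "y": 0, "z": 0, "rx": 0, "ry": 0, "rz": 0}, {"grip": 0.1, "x": 0, "y": 0, "z": -0.002, "rx": 0, "ry": 0, "rz": 0}, {"grip": 0.1, "x": 0, "y": 0, "z": -0.02, "rx": 0, "ry": 0, "rz": 0}, {"grip": 0, "x": 0, "y": 0, "z": -0.05, "rx": 0, "ry": 0, "rz": 0}, {"grip": -0.3, "x": 0, "y": 0, "z": -0.04, "rx": 0, "ry": 0, "rz": 0}, {"grip": -0.3, "x": 0, "y": 0, "z": 0, "rx": 0, "ry": 0, "rz": 0}]'

```text
time_s: 19.42
position: [0.5383, 0.2417, 0.1451]
tool_rot: [[-0.996, 0.086, 0.006], [0.086, 0.996, 0.001], [-0.006, 0.002, -1.0]]
ft_force: [-0.1, -0.9, 0.0]
grip_width: 0.0553
```

```bash
python3 -c "
from h import *
go(.6039,-.1343,62.4,.14)
d=cam('scene'); c=d['color'][100:300,80:330]; cv2.imwrite('pics/s6.png',cv2.resize(c,None,fx=3,fy=3))"
```

```text
t 19.43 pos [0.5383 0.2417 0.1451] psi 175.09 q [ 13.  31.  77.   0.  72. -72.] F [-0.1 -0.9  0. ] w 0.0553 tilt [ 0.0064  0.0015 -1.    ]
shift tool [-0.0975 -0.369   0.005 ] n 7 each [-0.0139 -0.0527  0.0007]  rz 1.9669 m 11 each 0.1788
```

View pics/s6.png

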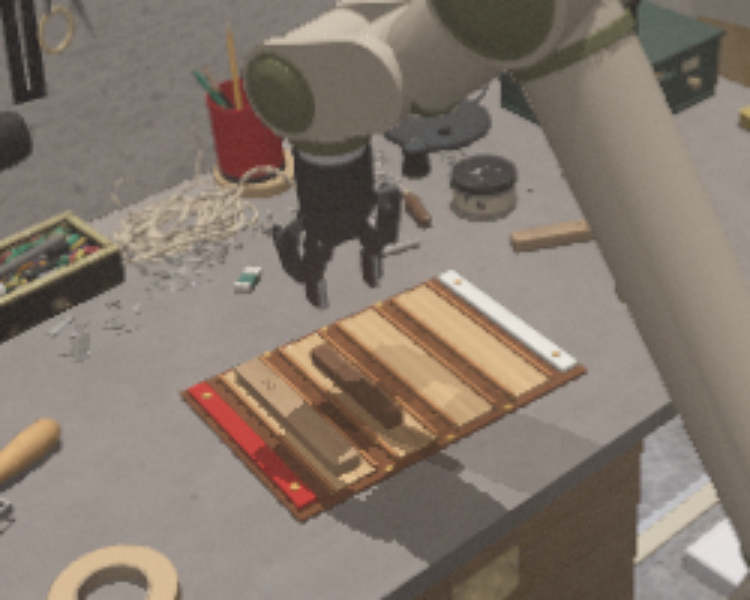

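Call:
play_rows --commands '[{"grip": -0.3, "x": -0.0139, "y": -0.0527, "z": 0.0007, "rx": 0, "ry": 0, "rz": 0}, {"grip": -0.3, "x": -0.0139, "y": -0.0527, "z": 0.0007, "rx": 0, "ry": 0, "rz": 0}, {"grip": -0.3, "x": -0.0139, "y": -0.0527, "z": 0.0007, "rx": 0, "ry": 0, "rz": 0}, {"grip": -0.3, "x": -0.0139, "y": -0.0527, "z": 0.0007, "rx": 0, "ry": 0, "rz": 0}, {"grip": -0.3, "x": -0.0139, "y": -0.0527, "z": 0.0007, "rx": 0, "ry": 0, "rz": 0}, {"grip": -0.3, "x": -0.0139, "y": -0.0527, "z": 0.0007, "rx": 0, "ry": 0, "rz": 0}, {"grip": -0.3, "x": -0.0139, "y": -0.0527, "z": 0.0007, "rx": 0, "ry": 0, "rz": 0}, {"grip": -0.3, "x": 0, "y": 0, "z": 0, "rx": 0, "ry": 0, "rz": 0.179}, {"grip": -0.3, "x": 0, "y": 0, "z": 0, "rx": 0, "ry": 0, "rz": 0.179}, {"grip": -0.3, "x": 0, "y": 0, "z": 0, "rx": 0, "ry": 0, "rz": 0.179}, {"grip": -0.3, "x": 0, "y": 0, "z": 0, "rx": 0, "ry": 0, "rz": 0.179}, {"grip": -0.3, "x": 0, "y": 0, "z": 0, "rx": 0, "ry": 0, "rz": 0.179}]'

```text
time_s: 20.98
position: [0.6019, -0.1343, 0.1353]
tool_rot: [[-0.551, 0.834, -0.003], [0.834, 0.551, 0.001], [0.002, -0.002, -1.0]]
ft_force: [-0.2, 0.3, -0.6]
grip_width: 0.0557
```

Call:
play_rows --commands '[{"grip": -0.3, "x": 0, "y": 0, "z": 0, "rx": 0, "ry": 0, "rz": 0.179}, {"grip": -0.3, "x": 0, "y": 0, "z": 0, "rx": 0, "ry": 0, "rz": 0.179}, {"grip": -0.3, "x": 0, "y": 0, "z": 0, "rx": 0, "ry": 0, "rz": 0.179}, {"grip": -0.3, "x": 0, "y": 0, "z": 0, "rx": 0, "ry": 0, "rz": 0.179}, {"grip": -0.3, "x": 0, "y": 0, "z": 0, "rx": 0, "ry": 0, "rz": 0.179}, {"grip": -0.3, "x": 0, "y": 0, "z": 0, "rx": 0, "ry": 0, "rz": 0.179}, {"grip": -0.3, "x": 0, "y": 0, "z": 0.05, "rx": 0, "ry": 0, "rz": 0}, {"grip": -0.3, "x": 0, "y": 0, "z": 0.03, "rx": 0, "ry": 0, "rz": 0}, {"grip": -0.3, "x": 0, "y": 0, "z": 0, "rx": 0, "ry": 0, "rz": 0}, {"grip": -0.3, "x": 0, "y": 0, "z": 0, "rx": 0, "ry": 0, "rz": 0}]'

```text
time_s: 22.22
position: [0.6028, -0.1347, 0.0576]
tool_rot: [[0.465, 0.885, 0.001], [0.885, -0.465, -0.0], [0.0, 0.001, -1.0]]
ft_force: [0.7, -0.6, 0.5]
grip_width: 0.0558
```

```bash
python3 -c "
from h import *
go(.6039,-.1343,62.4,.0205)"
```

```text
t 22.23 pos [ 0.6028 -0.1347  0.0576] psi 62.27 q [-24.  39.  77.   0.  64.   4.] F [ 0.7 -0.6  0.5] w 0.0558 tilt [ 8.e-04 -3.e-04 -1.e+00]
shift tool [0.0009 0.0007 0.0371] n 1 each [0.0009 0.0007 0.0371]  rz -0.0023 m 1 each -0.0023
```

Call:
play_rows --commands '[{"grip": -0.3, "x": 0.0005, "y": 0, "z": 0.024, "rx": 0, "ry": 0, "rz": 0}, {"grip": -0.3, "x": 0, "y": 0, "z": 0.01, "rx": 0, "ry": 0, "rz": 0}, {"grip": 0, "x": 0, "y": 0, "z": 0.002, "rx": 0, "ry": 0, "rz": 0}, {"grip": 0.1, "x": 0, "y": 0, "z": 0, "rx": 0, "ry": 0, "rz": 0}, {"grip": 1, "x": 0, "y": 0, "z": 0, "rx": 0, "ry": 0, "rz": 0}, {"grip": 1, "x": 0, "y": 0, "z": 0, "rx": 0, "ry": 0, "rz": 0}, {"grip": 1, "x": 0, "y": 0, "z": 0, "rx": 0, "ry": 0, "rz": 0}, {"grip": 1, "x": 0, "y": 0, "z": 0, "rx": 0, "ry": 0, "rz": 0}]'

```text
time_s: 23.22
position: [0.6032, -0.1343, 0.022]
tool_rot: [[0.465, 0.885, 0.002], [0.885, -0.465, -0.001], [0.0, 0.002, -1.0]]
ft_force: [-1.4, 0.5, 5.5]
grip_width: 0.0234
```

```bash
python3 -c "
from h import *
go(.5305,.1664,175,.12)"
```

```text
t 23.23 pos [ 0.6032 -0.1343  0.022 ] psi 62.27 q [-24.  42.  79.  -0.  59.   4.] F [-1.4  0.5  5.5] w 0.0234 tilt [ 1.8e-03 -8.0e-04 -1.0e+00]
shift tool [ 0.2324 -0.2041 -0.0984] n 5 each [ 0.0465 -0.0408 -0.0197]  rz -1.9675 m 11 each -0.1789
```

Call:
play_rows --commands '[{"grip": 1, "x": 0, "y": 0, "z": -0.02, "rx": 0, "ry": 0, "rz": 0}, {"grip": 1, "x": 0, "y": 0, "z": -0.05, "rx": 0, "ry": 0, "rz": 0}, {"grip": 1, "x": 0, "y": 0, "z": -0.05, "rx": 0, "ry": 0, "rz": 0}, {"grip": 1, "x": 0.0465, "y": -0.0408, "z": 0, "rx": 0, "ry": 0, "rz": 0}, {"grip": 1, "x": 0.0465, "y": -0.0408, "z": 0, "rx": 0, "ry": 0, "rz": 0}, {"grip": 1, "x": 0.0465, "y": -0.0408, "z": 0, "rx": 0, "ry": 0, "rz": 0}, {"grip": 1, "x": 0.0465, "y": -0.0408, "z": 0, "rx": 0, "ry": 0, "rz": 0}, {"grip": 1, "x": 0.0465, "y": -0.0408, "z": 0, "rx": 0, "ry": 0, "rz": 0}, {"grip": 1, "x": 0, "y": 0, "z": 0, "rx": 0, "ry": 0, "rz": -0.179}, {"grip": 1, "x": 0, "y": 0, "z": 0, "rx": 0, "ry": 0, "rz": -0.179}, {"grip": 1, "x": 0, "y": 0, "z": 0, "rx": 0, "ry": 0, "rz": -0.179}, {"grip": 1, "x": 0, "y": 0, "z": 0, "rx": 0, "ry": 0, "rz": -0.179}]'

```text
time_s: 24.72
position: [0.5302, 0.1667, 0.141]
tool_rot: [[-0.236, 0.972, -0.0], [0.972, 0.236, 0.0], [0.0, -0.0, -1.0]]
ft_force: [-0.5, -0.4, -1.1]
grip_width: 0.0235
```

Call:
play_rows --commands '[{"grip": 1, "x": 0, "y": 0, "z": 0, "rx": 0, "ry": 0, "rz": -0.179}, {"grip": 1, "x": 0, "y": 0, "z": 0, "rx": 0, "ry": 0, "rz": -0.179}, {"grip": 1, "x": 0, "y": 0, "z": 0, "rx": 0, "ry": 0, "rz": -0.179}, {"grip": 1, "x": 0, "y": 0, "z": 0, "rx": 0, "ry": 0, "rz": -0.179}, {"grip": 1, "x": 0, "y": 0, "z": 0, "rx": 0, "ry": 0, "rz": -0.179}, {"grip": 1, "x": 0, "y": 0, "z": 0, "rx": 0, "ry": 0, "rz": -0.179}, {"grip": 1, "x": 0, "y": 0, "z": 0, "rx": 0, "ry": 0, "rz": -0.179}, {"grip": 1, "x": 0, "y": 0, "z": 0, "rx": 0, "ry": 0, "rz": 0}]'

```text
time_s: 25.72
position: [0.5302, 0.1666, 0.141]
tool_rot: [[-0.996, 0.087, -0.0], [0.087, 0.996, -0.0], [0.0, -0.0, -1.0]]
ft_force: [-1.2, 0.1, -0.9]
grip_width: 0.0236
```

```bash
python3 -c "
from h import *
go(.5305,.1664,175,.04)
d=cam('scene'); c=d['color'][100:300,80:330]; cv2.imwrite('pics/s7.png',cv2.resize(c,None,fx=3,fy=3))"
```

```text
t 25.73 pos [0.5302 0.1666 0.141 ] psi 174.99 q [  5.  28.  83.   0.  69. -80.] F [-1.2  0.1 -0.9] w 0.0236 tilt [-1.e-04 -0.e+00 -1.e+00]
shift tool [-0.0003 -0.0002  0.101 ] n 2 each [-0.0002 -0.0001  0.0505]  rz -0.0001 m 1 each -0.0001
```

View pics/s7.png

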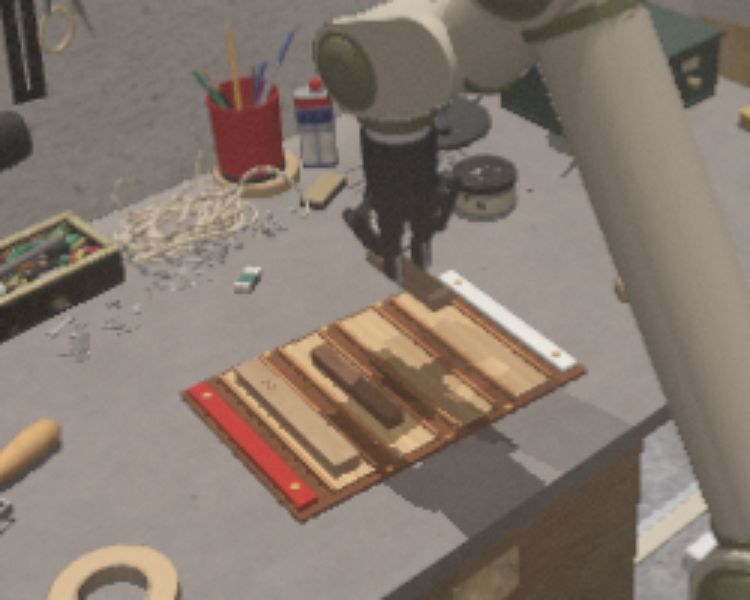

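Call:
play_rows --commands '[{"grip": 1, "x": 0, "y": 0, "z": 0.05, "rx": 0, "ry": 0, "rz": 0}, {"grip": 1, "x": 0, "y": 0, "z": 0.045, "rx": 0, "ry": 0, "rz": 0}, {"grip": 1, "x": 0, "y": 0, "z": 0.008, "rx": 0, "ry": 0, "rz": 0}, {"grip": 1, "x": 0, "y": 0, "z": 0.003, "rx": 0, "ry": 0, "rz": 0}, {"grip": 1, "x": 0, "y": 0, "z": 0.001, "rx": 0, "ry": 0, "rz": 0}, {"grip": 1, "x": 0, "y": 0, "z": 0, "rx": 0, "ry": 0, "rz": 0}, {"grip": 1, "x": 0, "y": 0, "z": 0, "rx": 0, "ry": 0, "rz": 0}]'

```text
time_s: 26.65
position: [0.5306, 0.1667, 0.0347]
tool_rot: [[-0.996, 0.086, 0.001], [0.086, 0.996, 0.0], [-0.001, 0.0, -1.0]]
ft_force: [-0.3, 0.6, -0.5]
grip_width: 0.0234
```

```bash
python3 -c "
from h import *
go(.5305,.1664,175,.032)"
```

```text
t 26.65 pos [0.5306 0.1667 0.0347] psi 175.07 q [  5.  36.  89.   0.  55. -80.] F [-0.3  0.6 -0.5] w 0.0234 tilt [ 1.3e-03  1.0e-04 -1.0e+00]
shift tool [ 0.0001 -0.0003  0.0027] n 1 each [ 0.0001 -0.0003  0.0027]  rz 0.0013 m 1 each 0.0013
```

Call:
play_rows --commands '[{"grip": 1, "x": 0, "y": 0, "z": 0.0025, "rx": 0, "ry": 0, "rz": 0}, {"grip": 1, "x": 0, "y": 0, "z": 0, "rx": 0, "ry": 0, "rz": 0}, {"grip": 0.1, "x": 0, "y": 0, "z": 0, "rx": 0, "ry": 0, "rz": 0}, {"grip": 0, "x": 0, "y": 0, "z": 0, "rx": 0, "ry": 0, "rz": 0}, {"grip": 0, "x": 0, "y": 0, "z": -0.002, "rx": 0, "ry": 0, "rz": 0}, {"grip": 0, "x": 0, "y": 0, "z": -0.02, "rx": 0, "ry": 0, "rz": 0}, {"grip": 0, "x": 0, "y": 0, "z": -0.05, "rx": 0, "ry": 0, "rz": 0}, {"grip": -0.3, "x": 0, "y": 0, "z": -0.04, "rx": 0, "ry": 0, "rz": 0}, {"grip": -0.3, "x": 0, "y": 0, "z": 0, "rx": 0, "ry": 0, "rz": 0}]'

```text
time_s: 27.78
position: [0.5315, 0.1668, 0.1464]
tool_rot: [[-0.996, 0.086, 0.006], [0.086, 0.996, 0.001], [-0.006, 0.001, -1.0]]
ft_force: [-0.5, 0.1, -0.3]
grip_width: 0.0554
```

```bash
python3 -c "
from h import *
go(.4445,-.1409,58.9,.14)"
```

```text
t 27.77 pos [0.5315 0.1668 0.1464] psi 175.09 q [  5.  28.  82.  -0.  70. -80.] F [-0.5  0.1 -0.3] w 0.0554 tilt [ 6.1e-03  5.0e-04 -1.0e+00]
shift tool [ 0.0604 -0.314   0.0057] n 6 each [ 0.0101 -0.0523  0.0009]  rz 2.0279 m 12 each 0.169
```

Call:
play_rows --commands '[{"grip": -0.3, "x": 0.0101, "y": -0.0523, "z": 0, "rx": 0, "ry": 0, "rz": 0}, {"grip": -0.3, "x": 0.0101, "y": -0.0523, "z": 0, "rx": 0, "ry": 0, "rz": 0}, {"grip": -0.3, "x": 0.0101, "y": -0.0523, "z": 0, "rx": 0, "ry": 0, "rz": 0}, {"grip": -0.3, "x": 0.0101, "y": -0.0523, "z": 0, "rx": 0, "ry": 0, "rz": 0}, {"grip": -0.3, "x": 0.0101, "y": -0.0523, "z": 0, "rx": 0, "ry": 0, "rz": 0}, {"grip": -0.3, "x": 0.0101, "y": -0.0523, "z": 0, "rx": 0, "ry": 0, "rz": 0}, {"grip": -0.3, "x": 0, "y": 0, "z": 0, "rx": 0, "ry": 0, "rz": 0.169}, {"grip": -0.3, "x": 0, "y": 0, "z": 0, "rx": 0, "ry": 0, "rz": 0.169}, {"grip": -0.3, "x": 0, "y": 0, "z": 0, "rx": 0, "ry": 0, "rz": 0.169}, {"grip": -0.3, "x": 0, "y": 0, "z": 0, "rx": 0, "ry": 0, "rz": 0.169}, {"grip": -0.3, "x": 0, "y": 0, "z": 0, "rx": 0, "ry": 0, "rz": 0.169}, {"grip": -0.3, "x": 0, "y": 0, "z": 0, "rx": 0, "ry": 0, "rz": 0.169}]'

```text
time_s: 29.28
position: [0.4425, -0.1406, 0.1424]
tool_rot: [[-0.449, 0.894, -0.002], [0.894, 0.449, 0.001], [0.002, -0.001, -1.0]]
ft_force: [-0.2, -0.4, 0.1]
grip_width: 0.0555
```

Call:
play_rows --commands '[{"grip": -0.3, "x": 0, "y": 0, "z": 0, "rx": 0, "ry": 0, "rz": 0.169}, {"grip": -0.3, "x": 0, "y": 0, "z": 0, "rx": 0, "ry": 0, "rz": 0.169}, {"grip": -0.3, "x": 0, "y": 0, "z": 0, "rx": 0, "ry": 0, "rz": 0.169}, {"grip": -0.3, "x": 0, "y": 0, "z": 0, "rx": 0, "ry": 0, "rz": 0.169}, {"grip": -0.3, "x": 0, "y": 0, "z": 0, "rx": 0, "ry": 0, "rz": 0.169}, {"grip": -0.3, "x": 0, "y": 0, "z": 0, "rx": 0, "ry": 0, "rz": 0.169}, {"grip": -0.3, "x": 0, "y": 0, "z": 0.05, "rx": 0, "ry": 0, "rz": 0}, {"grip": -0.3, "x": 0, "y": 0, "z": 0.035, "rx": 0, "ry": 0, "rz": 0}, {"grip": -0.3, "x": 0, "y": 0, "z": 0, "rx": 0, "ry": 0, "rz": 0}, {"grip": -0.3, "x": 0, "y": 0, "z": 0, "rx": 0, "ry": 0, "rz": 0}]'

```text
time_s: 30.52
position: [0.4434, -0.141, 0.0591]
tool_rot: [[0.517, 0.856, 0.001], [0.856, -0.517, -0.0], [0.0, 0.001, -1.0]]
ft_force: [-0.2, -0.4, 0.2]
grip_width: 0.0558
```

```bash
python3 -c "
from h import *
go(.4445,-.1409,58.9,.0205)"
```

```text
t 30.52 pos [ 0.4434 -0.141   0.0591] psi 58.89 q [-32.  27. 103.   0.  50.  -1.] F [-0.2 -0.4  0.2] w 0.0558 tilt [ 6.e-04 -3.e-04 -1.e+00]
shift tool [0.0007 0.0009 0.0386] n 1 each [0.0007 0.0009 0.0386]  rz -0.0002 m 1 each -0.0002
```

Call:
play_rows --commands '[{"grip": -0.3, "x": 0.0005, "y": 0.0005, "z": 0.025, "rx": 0, "ry": 0, "rz": 0}, {"grip": -0.3, "x": 0, "y": 0, "z": 0.01, "rx": 0, "ry": 0, "rz": 0}, {"grip": 0, "x": 0, "y": 0, "z": 0.002, "rx": 0, "ry": 0, "rz": 0}, {"grip": 0.1, "x": 0, "y": 0, "z": 0, "rx": 0, "ry": 0, "rz": 0}, {"grip": 1, "x": 0, "y": 0, "z": 0, "rx": 0, "ry": 0, "rz": 0}, {"grip": 1, "x": 0, "y": 0, "z": 0, "rx": 0, "ry": 0, "rz": 0}, {"grip": 1, "x": 0, "y": 0, "z": 0, "rx": 0, "ry": 0, "rz": 0}, {"grip": 1, "x": 0, "y": 0, "z": 0, "rx": 0, "ry": 0, "rz": 0}]'

```text
time_s: 31.52
position: [0.4441, -0.1408, 0.0224]
tool_rot: [[0.517, 0.856, 0.001], [0.856, -0.517, -0.001], [-0.0, 0.002, -1.0]]
ft_force: [-0.9, 0.1, 5.7]
grip_width: 0.0285
```

```bash
python3 -c "
from h import *
go(.5240,.0917,175,.12)"
```

```text
t 31.52 pos [ 0.4441 -0.1408  0.0224] psi 58.89 q [-32.  31. 104.  -0.  44.  -1.] F [-0.9  0.1  5.7] w 0.0285 tilt [ 1.4e-03 -9.0e-04 -1.0e+00]
shift tool [ 0.2404 -0.0515 -0.0977] n 5 each [ 0.0481 -0.0103 -0.0195]  rz -2.0264 m 12 each -0.1689
```

Call:
play_rows --commands '[{"grip": 1, "x": 0, "y": 0, "z": -0.02, "rx": 0, "ry": 0, "rz": 0}, {"grip": 1, "x": 0, "y": 0, "z": -0.05, "rx": 0, "ry": 0, "rz": 0}, {"grip": 1, "x": 0, "y": 0, "z": -0.05, "rx": 0, "ry": 0, "rz": 0}, {"grip": 1, "x": 0.0481, "y": -0.0103, "z": 0, "rx": 0, "ry": 0, "rz": 0}, {"grip": 1, "x": 0.0481, "y": -0.0103, "z": 0, "rx": 0, "ry": 0, "rz": 0}, {"grip": 1, "x": 0.0481, "y": -0.0103, "z": 0, "rx": 0, "ry": 0, "rz": 0}, {"grip": 1, "x": 0.0481, "y": -0.0103, "z": 0, "rx": 0, "ry": 0, "rz": 0}, {"grip": 1, "x": 0.0481, "y": -0.0103, "z": 0, "rx": 0, "ry": 0, "rz": 0}, {"grip": 1, "x": 0, "y": 0, "z": 0, "rx": 0, "ry": 0, "rz": -0.169}, {"grip": 1, "x": 0, "y": 0, "z": 0, "rx": 0, "ry": 0, "rz": -0.169}, {"grip": 1, "x": 0, "y": 0, "z": 0, "rx": 0, "ry": 0, "rz": -0.169}, {"grip": 1, "x": 0, "y": 0, "z": 0, "rx": 0, "ry": 0, "rz": -0.169}]'

```text
time_s: 33.02
position: [0.5238, 0.0919, 0.1419]
tool_rot: [[-0.138, 0.99, 0.001], [0.99, 0.138, -0.0], [-0.0, 0.001, -1.0]]
ft_force: [0.6, 0.1, 0.0]
grip_width: 0.0284
```

Call:
play_rows --commands '[{"grip": 1, "x": 0, "y": 0, "z": 0, "rx": 0, "ry": 0, "rz": -0.169}, {"grip": 1, "x": 0, "y": 0, "z": 0, "rx": 0, "ry": 0, "rz": -0.169}, {"grip": 1, "x": 0, "y": 0, "z": 0, "rx": 0, "ry": 0, "rz": -0.169}, {"grip": 1, "x": 0, "y": 0, "z": 0, "rx": 0, "ry": 0, "rz": -0.169}, {"grip": 1, "x": 0, "y": 0, "z": 0, "rx": 0, "ry": 0, "rz": -0.169}, {"grip": 1, "x": 0, "y": 0, "z": 0, "rx": 0, "ry": 0, "rz": -0.169}, {"grip": 1, "x": 0, "y": 0, "z": 0, "rx": 0, "ry": 0, "rz": -0.169}, {"grip": 1, "x": 0, "y": 0, "z": 0, "rx": 0, "ry": 0, "rz": -0.169}, {"grip": 1, "x": 0, "y": 0, "z": 0, "rx": 0, "ry": 0, "rz": 0}]'

```text
time_s: 34.15
position: [0.5238, 0.0919, 0.1418]
tool_rot: [[-0.996, 0.087, 0.0], [0.087, 0.996, -0.0], [-0.0, 0.0, -1.0]]
ft_force: [-1.0, 0.6, -0.6]
grip_width: 0.0283
```

```bash
python3 -c "
from h import *
go(.5240,.0917,175,.04)
d=cam('scene'); c=d['color'][100:300,80:330]; cv2.imwrite('pics/s8.png',cv2.resize(c,None,fx=3,fy=3))"
```

```text
t 34.15 pos [0.5238 0.0919 0.1418] psi 175.0 q [ -3.  26.  87.   0.  68. -88.] F [-1.   0.6 -0.6] w 0.0283 tilt [ 4.e-04 -0.e+00 -1.e+00]
shift tool [-0.0002 -0.0002  0.1018] n 2 each [-0.0001 -0.0001  0.0509]  rz 0.0 m 1 each 0.0
```

View pics/s8.png

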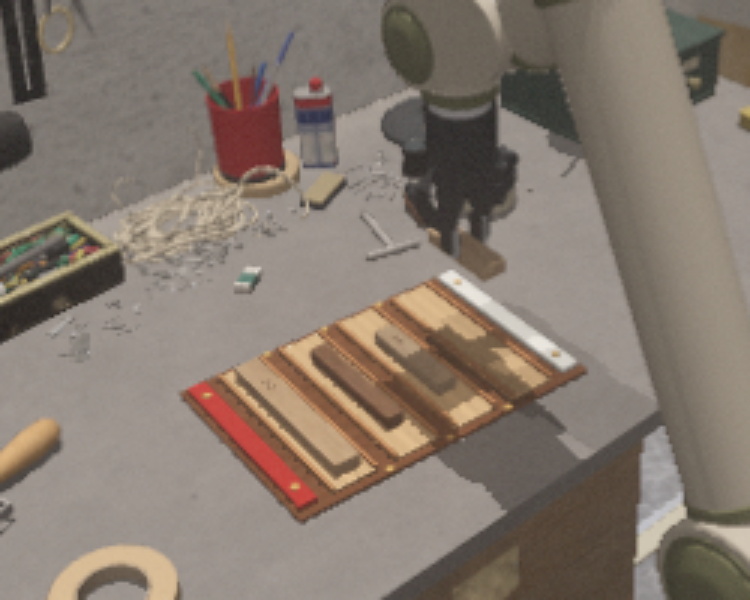

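Three placed well. Lower the last (target z 0.0325).

Call:
play_rows --commands '[{"grip": 1, "x": 0, "y": 0, "z": 0.05, "rx": 0, "ry": 0, "rz": 0}, {"grip": 1, "x": 0, "y": 0, "z": 0.045, "rx": 0, "ry": 0, "rz": 0}, {"grip": 1, "x": 0, "y": 0, "z": 0.008, "rx": 0, "ry": 0, "rz": 0}, {"grip": 1, "x": 0, "y": 0, "z": 0.003, "rx": 0, "ry": 0, "rz": 0}, {"grip": 1, "x": 0, "y": 0, "z": 0.001, "rx": 0, "ry": 0, "rz": 0}, {"grip": 1, "x": 0, "y": 0, "z": 0.0015, "rx": 0, "ry": 0, "rz": 0}, {"grip": 1, "x": 0, "y": 0, "z": 0, "rx": 0, "ry": 0, "rz": 0}, {"grip": 1, "x": 0, "y": 0, "z": 0, "rx": 0, "ry": 0, "rz": 0}]'

```text
time_s: 35.2
position: [0.524, 0.0919, 0.0332]
tool_rot: [[-0.996, 0.086, 0.001], [0.086, 0.996, -0.0], [-0.001, 0.0, -1.0]]
ft_force: [0.4, -0.3, 0.1]
grip_width: 0.0282
```

```bash
python3 -c "
from h import *
go(.5240,.0917,175,.0325)"
```

```text
t 35.2 pos [0.524  0.0919 0.0332] psi 175.08 q [ -3.  34.  93.   0.  52. -88.] F [ 0.4 -0.3  0.1] w 0.0282 tilt [ 5.e-04 -0.e+00 -1.e+00]
shift tool [-0.     -0.0002  0.0007] n 1 each [-0.     -0.0002  0.0007]  rz 0.0014 m 1 each 0.0014
```

Call:
play_rows --commands '[{"grip": 1, "x": 0, "y": 0, "z": 0.0005, "rx": 0, "ry": 0, "rz": 0}, {"grip": 0, "x": 0, "y": 0, "z": 0, "rx": 0, "ry": 0, "rz": 0}, {"grip": 0, "x": 0, "y": 0, "z": 0, "rx": 0, "ry": 0, "rz": 0}, {"grip": -0.1, "x": 0, "y": 0, "z": -0.002, "rx": 0, "ry": 0, "rz": 0}, {"grip": -0.1, "x": 0, "y": 0, "z": -0.02, "rx": 0, "ry": 0, "rz": 0}, {"grip": -0.1, "x": 0, "y": 0, "z": -0.05, "rx": 0, "ry": 0, "rz": 0}, {"grip": -0.1, "x": 0, "y": 0, "z": -0.05, "rx": 0, "ry": 0, "rz": 0}, {"grip": -0.1, "x": 0, "y": -0.055, "z": 0, "rx": 0, "ry": 0, "rz": 0}, {"grip": -0.1, "x": 0, "y": -0.055, "z": 0, "rx": 0, "ry": 0, "rz": 0}, {"grip": -0.1, "x": 0, "y": -0.055, "z": 0, "rx": 0, "ry": 0, "rz": 0}, {"grip": -0.1, "x": 0, "y": -0.055, "z": 0, "rx": 0, "ry": 0, "rz": 0}, {"grip": -0.1, "x": 0, "y": -0.055, "z": 0, "rx": 0, "ry": 0, "rz": 0}]'

```text
time_s: 36.7
position: [0.4999, -0.1839, 0.1547]
tool_rot: [[-0.996, 0.086, 0.0], [0.086, 0.996, -0.0], [-0.0, -0.0, -1.0]]
ft_force: [0.5, 0.1, 1.0]
grip_width: 0.0467
```

Call:
play_rows --commands '[{"grip": -0.1, "x": 0, "y": -0.055, "z": 0, "rx": 0, "ry": 0, "rz": 0}, {"grip": -0.1, "x": 0, "y": -0.055, "z": 0, "rx": 0, "ry": 0, "rz": 0}, {"grip": -0.1, "x": 0, "y": -0.055, "z": 0, "rx": 0, "ry": 0, "rz": 0}, {"grip": -0.1, "x": 0, "y": 0, "z": 0, "rx": 0, "ry": 0, "rz": 0}]'

```text
time_s: 37.2
position: [0.4853, -0.3499, 0.154]
tool_rot: [[-0.996, 0.09, 0.0], [0.09, 0.996, -0.001], [-0.0, -0.001, -1.0]]
ft_force: [-1.1, -0.2, -0.2]
grip_width: 0.047
```

```bash
python3 - <<'E'
from h import *
d=cam('top')
o=ortho(d,0.026,0.35,0.72,-0.02,0.45); cv2.imwrite('pics/f1.png',cv2.resize(o,None,fx=1.6,fy=1.6))
s=cam('scene'); cv2.imwrite('pics/f2.png',cv2.resize(s['color'][150:290,120:300],None,fx=4,fy=4))
W=pts(d); T=np.array([[.5436,.3159],[.5371,.2412],[.5305,.1664],[.5240,.0917]])
ax=np.array([.9962,-.0872]); ay=np.array([.0872,.9962])
for t,L,w in zip(T,(200,150,120,100),(30,20,25,30)):
    q=W[...,:2]-t; u=q@ax; v=q@ay
    m=(abs(v)<.026)&(abs(u)<.13)&(abs(W[...,2])<.1)&(W[...,2]>.018)
    z=W[...,2][m]; r=cv2.minAreaRect(np.stack([u[m],v[m]],-1).astype(np.float32)*1000)
    # heights at the two ends of the block
    e=[np.median(W[...,2][m&(s*u>L/2000*.5)]) for s in(-1,1)]
    print(L,w,"px",m.sum(),"zmed",round(np.median(z),4),"ends z",np.round(e,4),"centre(mm)",np.round(r[0],1),"size",np.round(r[1],1),"ang",round(r[2],1))
print(env.observe()['time_s'],env.observe()['position'])
E
```

```text
200 30 px 544 zmed 0.026 ends z [0.0267 0.0258] centre(mm) [-0.8 -0.6] size [227.8  51.2] ang 0.4
150 20 px 312 zmed 0.0261 ends z [0.0255 0.0265] centre(mm) [-1.9  0. ] size [ 51.5 215.6] ang 89.9
120 25 px 303 zmed 0.026 ends z [0.0258 0.0251] centre(mm) [5.8 0.3] size [211.   51.4] ang 0.2
100 30 px 295 zmed 0.026 ends z [0.0256 0.0261] centre(mm) [-15.7  -0.4] size [195.1  51.1] ang 0.2
37.3 [ 0.48591843 -0.34638945  0.15419635]
```

View pics/f1.png

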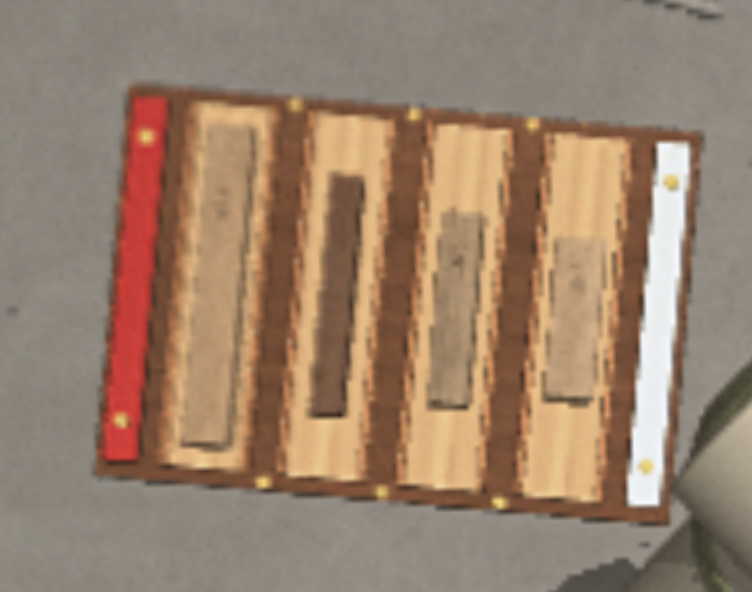

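View pics/f2.png

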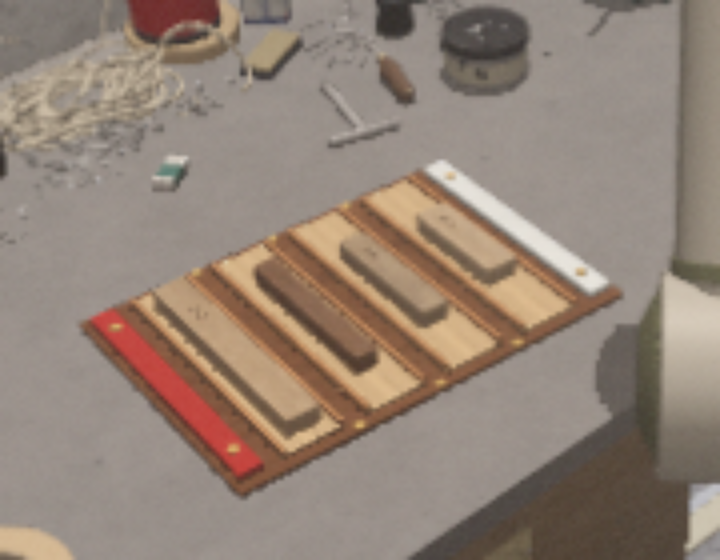

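```bash
python3 -c "
from rig import order
print(order.close_job())"
```

```text
the job is handed in; nothing more can be done
None
```

All four blocks are in the rack in the order asked: the 200 mm block in tray_a beside the red strip, 150 mm in tray_b, 120 mm in tray_c and 100 mm in tray_d beside the white strip. I handed the job in at about 37 s of the 109 s.

**Last checks:** After I backed the arm away, both cameras showed each block centred between its rails and lengthways, with no end past its tray. Each block's top measured 26 mm above the table, level at both ends, so all four lie flat on the tray floors. The wrist force readings I saw stayed below 6 N.

**One check that failed:** The automatic outline measurement from the depth image gave sizes far larger than the blocks (about 51 mm wide and 195–228 mm long). I put this down to noisy depth readings and relied on the pictures and the height readings for position instead.

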